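Seed a culture flask with ceramic filter rings and cap it

TASK

Seed the culture flask: take the three hollow ceramic filter rings from the shallow tray and drop them one at a time through the flask's narrow neck, so that all three lie inside. Then slip the flask's own cap, the deep narrow one, over the neck until it sits all the way down, with the flask left upright where it stands. Leave the air stone in the tray, the amber bottle, the big jar lid and the small vial where they are.

Things in the scene. Friction and masses are not known exactly. Their poses are not given: they have to be found in the camera images.
- flask: Loose see-through plastic conical (Erlenmeyer) flask, about 0.27 kg, 105 mm wide at the foot, 180 mm tall, standing upright on a white foam slab whose top is 15 mm above the work surface. Cone from the foot up to 135 mm, then a straight neck, 38 mm outside and 32 mm inside, up to the plain, frosted rim at 180 mm. Inner floor 4 mm above the underside. Origin: centre of the underside; z up along the neck.
- flask_mouth (a point): Centre of the flask's mouth, level with the rim, 180 mm above the flask's underside.
- cap: The flask's cap: a loose slip-on teal plastic cup standing open side down on the foam slab, 47 mm outside diameter, 36 mm tall, skirt 43 mm inside and 33 mm deep, closed top 3 mm thick, ribbed outside, 25 g. Origin: centre of its open rim (the underside); z up. Fully down on the flask, its closed top rests on the flask's rim and its origin is 147 mm above the flask's underside. It slips on loosely, without thread or click.
- tray: Shallow grey plastic tray fixed on the foam slab, 180 x 180 mm, walls 3 mm thick and 14 mm high, floor 3 mm thick. Origin: centre of its underside; x and y along its sides. The three rings and the air stone stand in it, one in each quarter, in any order.
- ring1: Loose off-white ceramic filter ring: a short tube, 20 mm outside diameter, 22 mm long, with a 9 mm bore, 12 g, standing on end in the tray. Origin: its middle (11 mm above the tray's floor at the start); z along the bore. One of three alike.
- ring2: Loose off-white ceramic filter ring: a short tube, 20 mm outside diameter, 22 mm long, with a 9 mm bore, 12 g, standing on end in the tray. Origin: its middle (11 mm above the tray's floor at the start); z along the bore. One of three alike.
- ring3: Loose off-white ceramic filter ring: a short tube, 20 mm outside diameter, 22 mm long, with a 9 mm bore, 12 g, standing on end in the tray. Origin: its middle (11 mm above the tray's floor at the start); z along the bore. One of three alike.
- airstone: Loose air stone, to be left in the tray: an off-white solid cylinder 20 mm in diameter and 26 mm tall with a thin 12 mm clear hose nipple on top (38 mm in all). Origin: centre of its underside; z up.
- amber_bottle: Bystander: loose closed amber glass bottle, 62 mm in diameter, 155 mm tall. Origin: centre of its underside.
- jar_lid: Bystander: loose big flat jar lid of the same teal plastic as the cap, 86 mm in diameter, 16 mm tall. Origin: centre of its underside.
- vial: Bystander: loose small closed glass vial, 32 mm in diameter, 52 mm tall. Origin: centre of its underside.
Things that resemble listed ones, but are neither listed nor needed, are in the scene too. Leave any purple look-alike of the cap alone.

How it is judged (in metres and radians):
On the way, in this order (a step that is already met when the one before it is completed fails the run):
1. one ring lies inside the flask (((z of ring1 in the frame of flask between 0 and 0.075 m and horizontal distance between ring1 and flask below 0.042 m) or (z of ring2 in the frame of flask between 0 and 0.075 m and horizontal distance between ring2 and flask below 0.042 m) or (z of ring3 in the frame of flask between 0 and 0.075 m and horizontal distance between ring3 and flask below 0.042 m))), for 0.2 s.
2. a second ring lies inside the flask (((z of ring1 in the frame of flask between 0 and 0.075 m and horizontal distance between each of ring1, ring2 and flask below 0.042 m and z of ring2 in the frame of flask between 0 and 0.075 m) or (z of ring1 in the frame of flask between 0 and 0.075 m and horizontal distance between each of ring1, ring3 and flask below 0.042 m and z of ring3 in the frame of flask between 0 and 0.075 m) or (z of ring2 in the frame of flask between 0 and 0.075 m and horizontal distance between each of ring2, ring3 and flask below 0.042 m and z of ring3 in the frame of flask between 0 and 0.075 m))), for 0.2 s.
3. the third ring lies inside the flask (z of ring1 in the frame of flask between 0 and 0.075 m and horizontal distance between each of ring1, ring2, ring3 and flask below 0.042 m and z of ring2 in the frame of flask between 0 and 0.075 m and z of ring3 in the frame of flask between 0 and 0.075 m), for 0.2 s.
At the end, for the whole second after the job is handed in: Rings inside the flask (middles under 75 mm up, within 42 mm of its axis); cap fully down (rim 144 to 150 mm up, within 6 mm of the axis, 0.08 rad); flask upright (0.05 rad), within 50 mm of its start; all at rest; air stone, bottle, jar lid and vial within 40 mm of their starts (all of step 3 and z of cap in the frame of flask between 0.144 and 0.15 m and horizontal distance between cap and flask below 0.006 m and angle between the z axis of cap and the z axis of flask, either way round below 0.08 rad and angle between flask's own z axis and vertical below 0.05 rad and distance of flask from where it was at the start of the episode below 0.05 m and linear speed of each of flask, cap below 0.02 m/s and linear speed of each of ring1, ring2, ring3 below 0.03 m/s and distance of each of airstone, amber_bottle, jar_lid, vial from where it was at the start of the episode below 0.04 m); the robot touches nothing.
It fails at once if the flask is tipped over (more than 0.4 rad) (angle between flask's own z axis and vertical above 0.4 rad).
It fails at once if the air stone is disturbed (moved more than 40 mm) (distance of airstone from where it was at the start of the episode above 0.04 m).
It fails at once if the amber bottle is disturbed (moved more than 40 mm) (distance of amber_bottle from where it was at the start of the episode above 0.04 m).
It fails at once if the big jar lid is disturbed (moved more than 40 mm) (distance of jar_lid from where it was at the start of the episode above 0.04 m).
It fails at once if the small vial is disturbed (moved more than 40 mm) (distance of vial from where it was at the start of the episode above 0.04 m).
It also fails if it takes over 72 s, if anything falls off the work surface, if the arm or the gripper's body presses on something with over 40 N, if the wrist force passes 120 N, or if a joint passes its speed limit or range.

ROBOT

A 6-joint arm with a two-finger parallel gripper is mounted at the origin on the work surface. World frame = base frame: x ahead of the robot, y to its left, z up, the work surface at z = 0. Lengths are in mm, angles in rad, forces in N, time in s.
With the tool pointing down it reaches from about 400 to 925 mm from the base axis. Payload 12.5 kg.
Tool frame: the origin (TCP) lies midway between the tips of the shut fingers; the grasp point (between the pads) lies 19 mm behind it; z points along the fingers, y is the line along which they close (so a half turn about z gives the same grasp; the last joint's range is limited). The gripper opens to 95 mm and grips with 3 to 60 N. Pads are 20 mm wide; open, the fingers measure 119 mm over their backs; the gripper's body (75 mm by 180 mm) begins 59 mm behind the grasp point.
Start: joints at [-1.393, 0.491, 1.559, -0, 1.092, -0.106], TCP at [175.027, -600.014, 176.261] pointing down, gripper open.
Joint ranges: [-3.1, 3.1], [-0.84, 2.19], [0.05, 2.79], [-1.13, 4.28], [0.06, 2.93], [-2.69, 2.69]. Speed limits (rad/s): [2.22, 2.22, 2.79, 3.14, 3.14, 3.14].

INTERFACE

Orientations are given as [roll, pitch, yaw] about the fixed x, y, z axes, in that order (R = Rz(yaw) Ry(pitch) Rx(roll)).
In Python, from cell import state, read_camera, job_done gives the robot as it stands.
- The arm moves only by the tool carry_out, never from a script. Its argument "moves" is a list of rows, each an object with "slide": the shift along the tool's x, y, z as a fraction of full scale, a list of three; "spin": the turn about the tool's z as a fraction of full scale. A call has 1 to 12 rows; each row shifts and turns the commanded pose from where the row before left it, along the tool's axes as they then stand; what a row does not reach is not made up. Full scale, the value 1, is 0.4 m for a shift and 30 degrees for a turn. A row lasts 1/12 s, in which the tool goes at most 41.7 mm and 7.16 degrees, less where a joint would pass 70% of its speed; a pose out of reach is approached as far as the arm can. A call with a number of a shift or a turn outside -1 to 1 is refused whole. A call with a gripper value outside its range is refused whole. "hand" is the closure, from 0 (fully open) to 1 (shut), set as the call begins (left out, the last holds). The fingers move at their own pace and stop on an object; the grip force is fixed at half the most. Time passes only in rows, so rows that do not move let the fingers close. It gives the time, the measured TCP pose, the force, the opening and the grip force at its end, in the units of the state.
- state(): the state, without advancing time (a new reading comes with each control period).
- read_camera(name): name is "scene" or "top" or "wrist"; returns a dict with "color" (420x560x3 uint8, red, green, blue), "K" (3x3 intrinsics, pixels), "R" (3x3) and "t" (3): a world point X has camera coordinates R X + t. Camera axes: x right, y down, z forward; pixel columns grow to the right and rows downward; lengths in mm; the calibration is good to about 2 mm. A picture is of the moment at which its call begins. There is no depth.
- job_done(): hands the job in; it is judged then, once.
The state is a dict: "t": time; "joints": joint angles; "qvel": joint speeds; "tau": joint torques, N m; "eef_pos": TCP position; "tcp_rot": TCP orientation; "ft_force": force on the tool from outside, world axes, zero at the start; "moment": the same for the moment, N m; "opening": opening from 0.0 (shut) to 1.0 (fully open); "grip_force": force on a finger pad.
Only numpy, scipy, OpenCV 4.12 (cv2) and the standard library are available. Lean on these libraries where they do the work, as an engineer would, in place of code of your own. Each camera call takes 0.05 s, during which the arm holds its last target. There are 200 camera calls.

## Working session

There is one attempt and no reset: what is moved stays moved. The work goes in short steps, Python scripts to look and compute and a tool call to move; the robot and the scene stay as the last step left them, time stands still between calls to the robot, and variables do not carry over. Pictures are saved under pics/ and viewed, at most 10 in all, crops included, and the job is handed in when it is done.

Besides the shell and the picture viewer there is one more tool, called as a command line: name --argument value ..., lists and objects as JSON in quotes. carry_out: Moves the arm, as the interface text tells. Shift numbers are shares of 0.4 m and turn numbers shares of 30 degrees, none past 1 either way. Its arguments: {"type":"object","properties":{"moves":{"type":"array"},"hand":{"type":"number"}},"required":["moves"]}

```bash
mkdir -p pics; ls; python3 - <<'E'
from cell import state, read_camera
import cv2,numpy as np
print(state())
for n in ["scene","top"]:
    c=read_camera(n); cv2.imwrite(f"pics/{n}0.png",c["color"][:,:,::-1]); np.savez(f"pics/{n}0.npz",**{k:np.array(c[k]) for k in ("color","K","R","t")})
    print(n,c["K"],c["R"],c["t"])
E
```

```text
pics
{'t': 0.0, 'joints': array([-1.39261682e+00,  4.91546287e-01,  1.55943057e+00, -1.42431575e-05,
        1.09168973e+00, -1.05600593e-01]), 'qvel': array([-0.00170039,  0.00058529, -0.00127469, -0.00072123, -0.00023861,
       -0.00145677]), 'tau': array([ 4.65129269e-03, -6.12628698e+01, -2.58183360e+01,  6.94482308e-02,
        4.81971412e-02, -1.26205978e-04]), 'eef_pos': array([ 174.96051297, -599.72658743,  175.67651642]), 'tcp_rot': array([-3.14052337e+00, -1.00635012e-04,  2.83786615e-01]), 'ft_force': array([0.50895016, 0.23353774, 0.51392547]), 'moment': array([ 0.05474793, -0.0086994 , -0.00544976]), 'grip_force': 0.0, 'opening': 1.0028084088750966}
scene [[388.31593973   0.         273.85547962]
 [  0.         388.31593973 214.80747236]
 [  0.           0.           1.        ]] [[-0.70520717  0.70890139 -0.01190286]
 [ 0.44740845  0.43192803 -0.78311165]
 [-0.55000776 -0.55758139 -0.62176721]] [ 351.90609918 -136.82549725 1435.99600545]
top [[396.42720362   0.         280.68737795]
 [  0.         396.42720362 204.39692897]
 [  0.           0.           1.        ]] [[-0.01592726 -0.99986498 -0.00404264]
 [-0.99858359  0.01611187 -0.05070722]
 [ 0.05076551  0.00322929 -0.99870538]] [  -6.92842998  495.02480444 1159.98006399]
```

View pics/scene0.png

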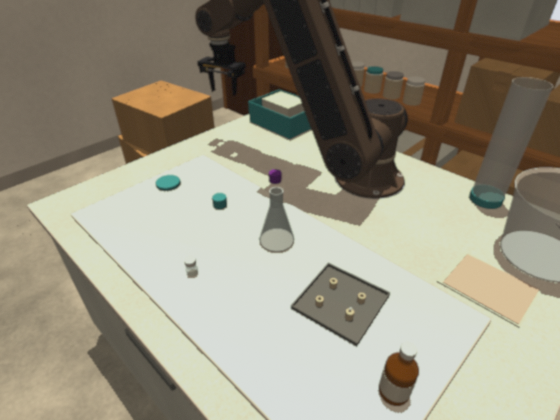

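View pics/top0.png

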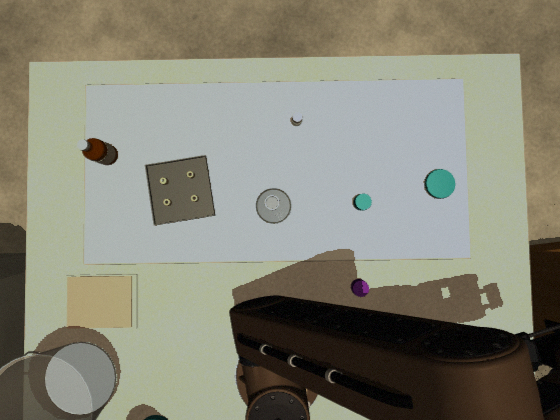

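The scene view shows the flask at (277,215), the teal cap at (219,200) and the tray centred near (341,300). In the top view the four cylinders are at (163,181), (190,174), (167,202) and (194,198), the flask at (273,205) and the cap at (362,202). I'll zoom in to tell the air stone from the rings.

```bash
cat > h.py <<'E'
import numpy as np,cv2
def ray(c,u,v,z):
    d=c["R"].T@np.linalg.inv(c["K"])@np.array([u,v,1.]); o=-c["R"].T@c["t"]
    return o+d*(z-o[2])/d[2]
def proj(c,X):
    p=c["K"]@(c["R"]@np.array(X,float)+c["t"]); return p[:2]/p[2]
E
python3 - <<'E'
from h import *
s=dict(np.load("pics/scene0.npz"));t=dict(np.load("pics/top0.npz"))
a=cv2.resize(s["color"][262:332,298:378],None,fx=5,fy=5,interpolation=cv2.INTER_CUBIC)
b=cv2.resize(t["color"][155:225,145:225],None,fx=5,fy=5,interpolation=cv2.INTER_CUBIC)
c=cv2.resize(t["color"][180:230,250:300],None,fx=4,fy=4,interpolation=cv2.INTER_CUBIC)
out=np.zeros((560,800,3),np.uint8);out[:350,:400]=a;out[:350,400:]=b;out[355:555,:200]=c
out[355:555,205:405]=cv2.resize(s["color"][180:230,250:300],None,fx=4,fy=4)
cv2.imwrite("pics/crop1.png",out[:,:,::-1])
def bl(c,m,n):
    k,_,st,ce=cv2.connectedComponentsWithStats(m.astype(np.uint8))
    for i in range(1,k):
        if st[i,4]>15: print(n,st[i],ce[i].round(1))
for n,c in (("scene",s),("top",t)):
    h=cv2.cvtColor(c["color"],cv2.COLOR_RGB2HSV)
    bl(c,(h[...,0]>75)&(h[...,0]<95)&(h[...,1]>130)&(h[...,2]>60),n+" teal")
# rings in tray
for n,c,b in (("scene",s,(268,335,296,386)),("top",t,(160,220,150,212))):
    h=c["color"][b[0]:b[1],b[2]:b[3]]; m=np.zeros((420,560)); 
    m[b[0]:b[1],b[2]:b[3]]=(h.min(2)>105); bl(c,m,n+" bright")
for p in [(163,181),(190,174),(167,202),(194,198)]: print(p,ray(t,*p,40).round(1), proj(s,ray(t,*p,40)).round(1))
for p in [(362,202)]: print(ray(t,*p,51),proj(s,ray(t,*p,51)))
E
```

```text
scene teal [157 177  22  11 174] [167.6 181.7]
scene teal [214 195  11   7  54] [218.9 197.6]
top teal [426 169  29  29 649] [440.  183.2]
top teal [355 194  16  16 192] [362.6 201.3]
scene bright [296 268  28  32 469] [305.  278.5]
scene bright [339 268  47  23 555] [369.5 275.2]
scene bright [329 277  10   7  54] [333.4 279.8]
scene bright [357 291  10   8  56] [361.4 294.4]
scene bright [314 294  11   8  60] [319.2 297.4]
scene bright [364 301  22  34 385] [378.1 322.9]
scene bright [345 306  11   9  77] [350. 310.]
scene bright [296 312  40  23 481] [309.1 326.6]
top bright [150 160  23   4  56] [158.1 161. ]
top bright [207 160   5  30  84] [209.8 170.4]
top bright [187 171   6   6  16] [189.5 173.6]
top bright [160 178   6   6  23] [162.5 180.3]
top bright [191 195   6   6  17] [193.6 197.9]
top bright [164 199   6   6  18] [166.3 201.3]
top bright [150 202   3  18  32] [150.6 212.6]
top bright [191 216  21   4  45] [203.9 218.2]
(163, 181) [566.9 325.3  40. ] [350.9 310.4]
(190, 174) [586.  246.8  40. ] [320.  296.7]
(167, 202) [505.7 313.8  40. ] [361.9 293.3]
(194, 198) [516.  235.5  40. ] [334.1 278.9]
[ 496.00587198 -247.54930081   51.        ] [220.63988285 195.91317791]
```

View pics/crop1.png

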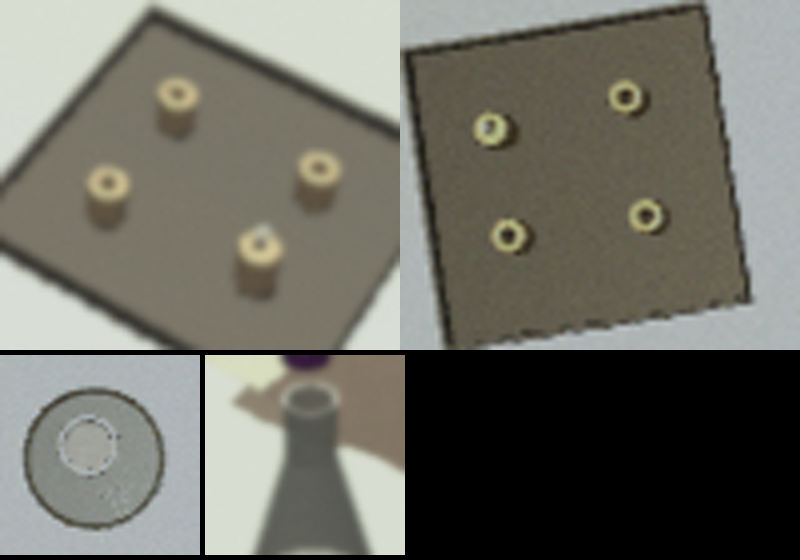

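Zoomed in, the air stone is the one with the pale nipple, at top (163,181) and scene (350,310). The other three show open dark bores, so they are the rings. Next I measure their centres and the mouth precisely.

```bash
python3 - <<'E'
from h import *
s=dict(np.load("pics/scene0.npz"));t=dict(np.load("pics/top0.npz"))
def cen(c,u,v,r,f):
    u0,v0=int(u-r),int(v-r); g=c["color"][v0:v0+2*r+1,u0:u0+2*r+1].astype(np.float32)
    g=cv2.resize(g,None,fx=8,fy=8,interpolation=cv2.INTER_CUBIC); m=f(g).astype(np.uint8)
    cs,_=cv2.findContours(m,cv2.RETR_EXTERNAL,cv2.CHAIN_APPROX_NONE); k=max(cs,key=cv2.contourArea)
    (x,y),ax,_=cv2.fitEllipse(cv2.convexHull(k)); return u0+(x+.5)/8-.5, v0+(y+.5)/8-.5, np.round(np.array(ax)/8,1)
br=lambda g:g.min(2)>95
def tri(p,q):
    A=[];b=[]
    for c,(u,v) in ((t,p),(s,q)):
        P=c["K"]@np.c_[c["R"],c["t"]]
        for w,i in((u,0),(v,1)): r=w*P[2]-P[i]; r=r/np.linalg.norm(r[:3]); A.append(r[:3]);b.append(-r[3])
    return np.linalg.lstsq(np.array(A),np.array(b),rcond=None)[0]
def rep(n,p,q,z): print(n,np.round(p[:2],1),p[2:],np.round(q[:2],1),q[2:],"top",ray(t,*p[:2],z).round(1),"scene",ray(s,*q[:2],z).round(1),"tri",tri(p[:2],q[:2]).round(1))
for n,a,b in (("A",(190,174),(319,297)),("B",(166,201),(361,294)),("C",(194,198),(333,280))):
    rep(n,cen(t,*a,7,br),cen(s,*b,6,br),40)
teal=lambda g:(g[...,1]-g[...,0]>50)
tealtop=lambda g:(g[...,1]-g[...,0]>50)&(g[...,1]>110)
print(s["color"][190:208,219]);
rep("cap",cen(t,362,201,14,teal),cen(s,219,198,10,tealtop),51)
# flask mouth: bright ring in top view
print(t["color"][195:212:1,272].min(1),t["color"][202,262:285].min(1))
print("mouth hand: top",ray(t,271.6,202.1,195),"scene",ray(s,275.6,190.9,195),tri((271.6,202.1),(275.6,190.9)))
print("foot",ray(t,273.1,205.4,17))
E
```

```text
Traceback (most recent call last):
cv2.error: OpenCV(4.12.0) /io/opencv/modules/imgproc/src/shapedescr.cpp:361: error: (-201:Incorrect size of input array) There should be at least 5 points to fit the ellipse in function 'fitEllipseNoDirect'
```

```bash
cat >> h.py <<'E'
def cen(c,u,v,r,f):
    u0,v0=int(u-r),int(v-r); g=c["color"][v0:v0+2*r+1,u0:u0+2*r+1]
    g=cv2.resize(g,None,fx=8,fy=8,interpolation=cv2.INTER_LINEAR).astype(int); m=f(g).astype(np.uint8)
    cs,_=cv2.findContours(m,cv2.RETR_EXTERNAL,cv2.CHAIN_APPROX_NONE); k=max(cs,key=cv2.contourArea)
    (x,y),ax,_=cv2.fitEllipse(k); return u0+(x+.5)/8-.5, v0+(y+.5)/8-.5, np.round(np.array(ax)/8,1)
def tri(t,p,s,q):
    A=[];b=[]
    for c,(u,v) in ((t,p),(s,q)):
        P=c["K"]@np.c_[c["R"],c["t"]]
        for w,i in((u,0),(v,1)): r=w*P[2]-P[i]; n=np.linalg.norm(r[:3]); A.append(r[:3]/n);b.append(-r[3]/n)
    return np.linalg.lstsq(np.array(A),np.array(b),rcond=None)[0]
E
python3 - <<'E'
from h import *
s=dict(np.load("pics/scene0.npz"));t=dict(np.load("pics/top0.npz"))
def rep(n,p,q,z): print(n,np.round(p[:2],1),p[2:],np.round(q[:2],1),q[2:],"top",ray(t,*p[:2],z).round(1),"scene",ray(s,*q[:2],z).round(1),"tri",tri(t,p[:2],s,q[:2]).round(1))
br=lambda g:g[...,0]>150
for n,a,b in (("A",(190,174),(319,297)),("B",(166,201),(361,294)),("C",(194,198),(333,280))):
    print(t["color"][a[1],a[0]-5:a[0]+6,0])
    rep(n,cen(t,*a,7,br),cen(s,*b,6,br),40)
teal=lambda g:(g[...,1]-g[...,0]>60)
tt=lambda g:(g[...,1]-g[...,0]>60)&(g[...,1]>120)
rep("cap",cen(t,362,201,14,teal),cen(s,219,198,10,tt),51)
print("mouth hand: top",ray(t,271.6,202.1,195),"scene",ray(s,275.6,190.9,195),tri(t,(271.6,202.1),s,(275.6,190.9)))
print("foot",ray(t,273.1,205.4,17))
E
```

```text
[ 98 111 163 121  64  62 117 166  90  53  93]
A [189.4 173.8] (array([5. , 5.1]),) [319.3 298. ] (array([6.6, 8.4]),) top [586.7 248.6  40. ] scene [590.4 248.1  40. ] tri [587.9 248.   37.8]
[ 99  93 146 169  84  56  65 162 163  83  66]
B [166.1 201.6] (array([5.7, 5.7]),) [361.5 295. ] (array([6.4, 8.4]),) top [507.  316.3  40. ] scene [510.8 316.2  40. ] tri [507.9 316.   37.5]
[ 98 114 162 136  76  65  96 163 113  69  95]
C [193.5 197.6] (array([5.5, 5.7]),) [333.2 280.2] (array([6. , 8.1]),) top [517.2 237.   40. ] scene [521.  236.6  40. ] tri [518.3 236.4  37.8]
cap [363.  201.3] (array([15.5, 15.8]),) [218.8 196.8] (array([ 7.3, 12.6]),) top [ 498.1 -250.4   51. ] scene [ 503.5 -247.9   51. ] tri [ 499.2 -252.2   46.5]
mouth hand: top [491.68594341   7.15193109 195.        ] scene [496.91946492   7.76607165 195.        ] [492.9662615    6.07740013 192.16390853]
foot [492.02551193   7.52214091  17.        ]
```

carry_out --moves '[{"slide":[0,0,-0.07],"spin":0.1807},{"slide":[0,0,-0.07],"spin":0.1807},{"slide":[0,0,-0.07],"spin":0.1807},{"slide":[0.1,0,0],"spin":0},{"slide":[0.1,0,0],"spin":0},{"slide":[0.1,0,0],"spin":0},{"slide":[0.1,0,0],"spin":0},{"slide":[0.1,0,0],"spin":0},{"slide":[0.1,0,0],"spin":0},{"slide":[0.08,-0.06,0],"spin":0},{"slide":[0.08,-0.06,0],"spin":0},{"slide":[0,-0.1,0],"spin":0}]' --hand 0

```text
t: 1.1
eef_pos: [483.1, -511.5, 257.3]
tcp_rot: [-3.14, 0.001, 0.002]
ft_force: [1.0, -0.7, -0.5]
opening: 1.0
grip_force: 0.0
```

carry_out --moves '[{"slide":[0,-0.1,0],"spin":0},{"slide":[0,-0.1,0],"spin":0},{"slide":[0,-0.1,0],"spin":0},{"slide":[0,-0.1,0],"spin":0},{"slide":[0,-0.1,0],"spin":0},{"slide":[0.03,-0.1,0],"spin":0},{"slide":[0,-0.06,0],"spin":0},{"slide":[0,0,0],"spin":0},{"slide":[0,0,0],"spin":0}]' --hand 0

```text
t: 1.85
eef_pos: [491.2, -247.1, 260.4]
tcp_rot: [3.141, -0.0, 0.002]
ft_force: [0.6, 0.4, 0.0]
opening: 1.0
grip_force: 0.0
```

```bash
python3 - <<'E'
from h import *
from cell import read_camera,state
c=read_camera("wrist"); cv2.imwrite("pics/w1.png",c["color"][:,:,::-1])
print(state()["eef_pos"],proj(c,[498.5,-250.3,51]),(-c["R"].T@c["t"]).round(1),c["R"].round(3),c["K"][0])
h=cv2.cvtColor(c["color"],cv2.COLOR_RGB2HSV);m=((h[...,0]>75)&(h[...,0]<95)&(h[...,1]>130)).astype(np.uint8)
k,_,st,ce=cv2.connectedComponentsWithStats(m)
for i in range(1,k):
    if st[i,4]>200: print(st[i],ce[i],ray(c,*ce[i],51))
E
```

```text
[ 491.13398458 -248.09203256  260.2476387 ] [280.18391034 167.37972919] [ 568.9 -247.6  468.4] [[ 0.001 -1.    -0.   ]
 [-0.96  -0.001  0.278]
 [-0.278 -0.    -0.96 ]] [321.64246666   0.         278.09082811]
[ 421   94   65   64 3287] [453.07544874 125.48463645] [ 551.99123862 -468.19510177   51.        ]
[265 148  33  35 902] [280.62305987 165.00110865] [ 501.6272009  -250.86371106   51.        ]
```

View pics/w1.png

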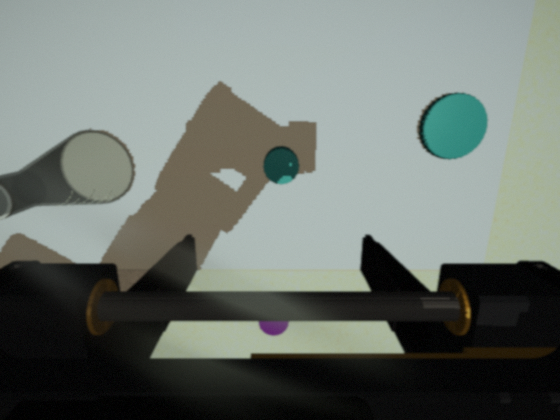

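The wrist view shows the cap at (281,165), which gives about (500,-251). That agrees with the top view. Now on to the first ring.

carry_out --moves '[{"slide":[0,-0.1,0],"spin":0},{"slide":[0,-0.1,0],"spin":0},{"slide":[0,-0.1,0],"spin":0},{"slide":[0,-0.1,0],"spin":0},{"slide":[0,-0.1,0],"spin":0},{"slide":[0,-0.1,0],"spin":0},{"slide":[0,-0.1,0],"spin":0},{"slide":[0,-0.1,0],"spin":0},{"slide":[0,-0.1,0],"spin":0},{"slide":[0.02,-0.1,0],"spin":0},{"slide":[0.045,-0.09,0],"spin":0},{"slide":[0,-0.1,0],"spin":0}]' --hand 0.5

```text
t: 2.9
eef_pos: [519.6, 228.6, 259.7]
tcp_rot: [3.141, -0.001, -0.002]
ft_force: [1.2, 0.2, 0.8]
opening: 0.504
grip_force: 0.0
```

carry_out --moves '[{"slide":[0,-0.02,0.05],"spin":0},{"slide":[0,0,0],"spin":0},{"slide":[0,0,0],"spin":0}]'

```text
t: 3.15
eef_pos: [517.1, 235.0, 239.1]
tcp_rot: [3.14, 0.003, -0.0]
ft_force: [0.4, 1.4, 0.2]
opening: 0.501
grip_force: 0.0
```

```bash
python3 - <<'E'
from h import *
from cell import read_camera,state
c=read_camera("wrist"); cv2.imwrite("pics/w2.png",c["color"][:,:,::-1])
print(state()["eef_pos"],state()["opening"])
for P in ([587.5,248.3,40],[507.5,316.2,40],[518,237,40]):
    p=proj(c,P);print(P,p.round(1))
    try: q=cen(c,*p,25,lambda g:g[...,0]>140);print(q,ray(c,*q[:2],40))
    except Exception as e: print(e)
E
```

```text
[517.49651527 234.56327272 240.12165831] 0.5020257367907939
[587.5, 248.3, 40] [266.5 117.1]
(286.7139663696289, 100.93654251098633, array([11.1, 37.8])) [606.30852031 223.79364654  40.        ]
[507.5, 316.2, 40] [214.6 181.4]
max() iterable argument is empty
[518, 237, 40] [276.  173.3]
(272.65585136413574, 176.94657135009766, array([2.9, 4. ])) [513.24995655 241.27715214  40.        ]
```

View pics/w2.png

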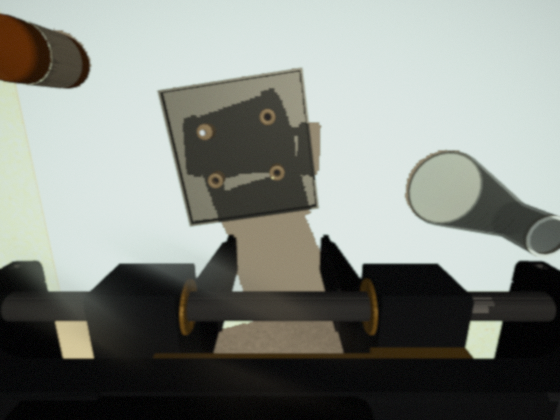

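The wrist view shows A at (267,117), B at (216,181) and C at (277,173). All three are within 1.5 px of prediction, and the nipple of the air stone is at (204,131). Descending on C.

carry_out --moves '[{"slide":[0.002,-0.005,0.1],"spin":0},{"slide":[0,0,0.1],"spin":0},{"slide":[0,0,0.1],"spin":0},{"slide":[0,0,0.1],"spin":0},{"slide":[0,0,0.08],"spin":0},{"slide":[0,0,0.05],"spin":0},{"slide":[0,0,0],"spin":0},{"slide":[0,0,0],"spin":0}]'

```text
t: 3.87
eef_pos: [518.6, 236.5, 28.7]
tcp_rot: [3.141, 0.0, -0.002]
ft_force: [0.1, 0.8, 0.0]
opening: 0.498
grip_force: 0.0
```

carry_out --moves '[{"slide":[0,0,0],"spin":0},{"slide":[0,0,0],"spin":0},{"slide":[0,0,0],"spin":0},{"slide":[0,0,0],"spin":0},{"slide":[0,0,0],"spin":0},{"slide":[0,0,0],"spin":0}]' --hand 1

```text
t: 4.37
eef_pos: [518.0, 238.0, 28.6]
tcp_rot: [-3.141, -0.001, 0.0]
ft_force: [0.2, 0.9, -0.8]
opening: 0.133
grip_force: 0.0
```

Still closing.

carry_out --moves '[{"slide":[0,0,0],"spin":0},{"slide":[0,0,0],"spin":0},{"slide":[0,0,0],"spin":0},{"slide":[0,0,0],"spin":0}]'

```text
t: 4.7
eef_pos: [517.8, 237.9, 28.1]
tcp_rot: [3.141, 0.0, 0.0]
ft_force: [0.7, -0.2, 0.6]
opening: 0.006
grip_force: 0.0
```

The gripper shut on nothing, so I'll raise it and look.

carry_out --moves '[{"slide":[0,0,-0.05],"spin":0},{"slide":[0,0,-0.1],"spin":0},{"slide":[0,0,-0.1],"spin":0},{"slide":[0,0,-0.1],"spin":0},{"slide":[0,0,0],"spin":0},{"slide":[0,0,0],"spin":0}]' --hand 0.5

```text
t: 5.2
eef_pos: [518.6, 238.2, 170.2]
tcp_rot: [-3.14, -0.004, 0.0]
ft_force: [-0.3, -0.1, -0.8]
opening: 0.368
grip_force: 0.0
```

```bash
python3 - <<'E'
from h import *
from cell import read_camera,state
o=np.zeros((600,800,3),np.uint8)
c=read_camera("wrist"); t=read_camera("top"); s=read_camera("scene")
print(state()["eef_pos"],[proj(c,P).round(1) for P in ([587.5,248.3,40],[507.5,316.2,40],[518,237,40])])
o[:300,:400]=cv2.resize(c["color"][:300,160:560],None,fx=1,fy=1)
o[:350,400:]=cv2.resize(t["color"][155:225,145:225],None,fx=5,fy=5)
o[350:,400:]=cv2.resize(s["color"][270:320,298:378],None,fx=5,fy=5)
o[300:600,:400]=cv2.resize(c["color"][80:230,180:380],None,fx=2,fy=2)
cv2.imwrite("pics/m1.png",o[:,:,::-1])
E
```

```text
[517.15524058 237.65837406 166.83857567] [array([267.8, 120.9]), array([206.1, 196.9]), array([278.9, 187.4])]
```

View pics/m1.png

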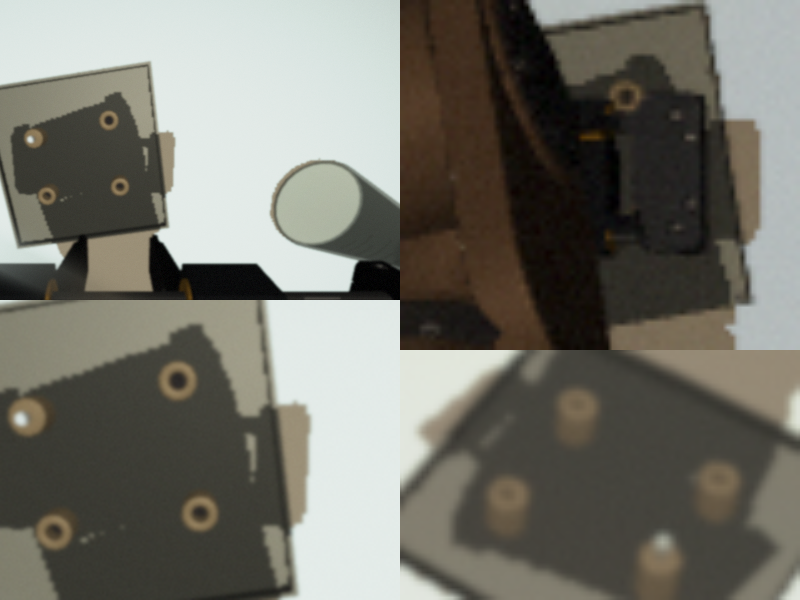

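Ring C is unmoved: wrist crop (120,186) is its predicted place, so the pads closed above it. They don't reach the TCP level, so I'll go lower.

carry_out --moves '[{"slide":[0.002,0.002,0.1],"spin":0},{"slide":[0,0,0.1],"spin":0},{"slide":[0,0,0.1],"spin":0},{"slide":[0,0,0.05],"spin":0},{"slide":[0,0,0.017],"spin":0},{"slide":[0,0,0],"spin":0},{"slide":[0,0,0],"spin":0}]' --hand 0.5

```text
t: 5.93
eef_pos: [518.8, 237.1, 21.5]
tcp_rot: [3.141, 0.0, -0.0]
ft_force: [0.3, -0.1, -0.4]
opening: 0.497
grip_force: 0.0
```

carry_out --moves '[{"slide":[0,0,0],"spin":0},{"slide":[0,0,0],"spin":0},{"slide":[0,0,0],"spin":0},{"slide":[0,0,0],"spin":0},{"slide":[0,0,0],"spin":0},{"slide":[0,0,0],"spin":0},{"slide":[0,0,0],"spin":0},{"slide":[0,0,0],"spin":0}]' --hand 1

```text
t: 6.6
eef_pos: [518.7, 237.1, 21.4]
tcp_rot: [3.142, -0.0, -0.0]
ft_force: [1.0, -0.2, 0.7]
opening: 0.021
grip_force: 0.0
```

```bash
python3 - <<'E'
from h import *
from cell import read_camera,state
o=np.zeros((600,800,3),np.uint8)
c=read_camera("wrist"); s=read_camera("scene")
e=state()["eef_pos"];print(e,"scene TCP",proj(s,e).round(1),"ring",proj(s,[518,237,40]).round(1),"wrist TCP",proj(c,e).round(1),"ring top",proj(c,[518,237,40]).round(1),"grasp pt",proj(c,e+[0,0,19]).round(1), proj(s,e+[0,0,19]).round(1))
o[:420,:400]=c["color"][:,80:480]
o[:500,400:]=cv2.resize(s["color"][230:330,298:378],None,fx=5,fy=5)
cv2.imwrite("pics/m2.png",o[:500,:,::-1])
E
```

```text
[518.62419949 237.08171458  21.36334475] scene TCP [333.3 284.7] ring [334.1 279.6] wrist TCP [277.3 228.8] ring top [277.3 240.1] grasp pt [277.2 239.4] [334.  279.7]
```

View pics/m2.png

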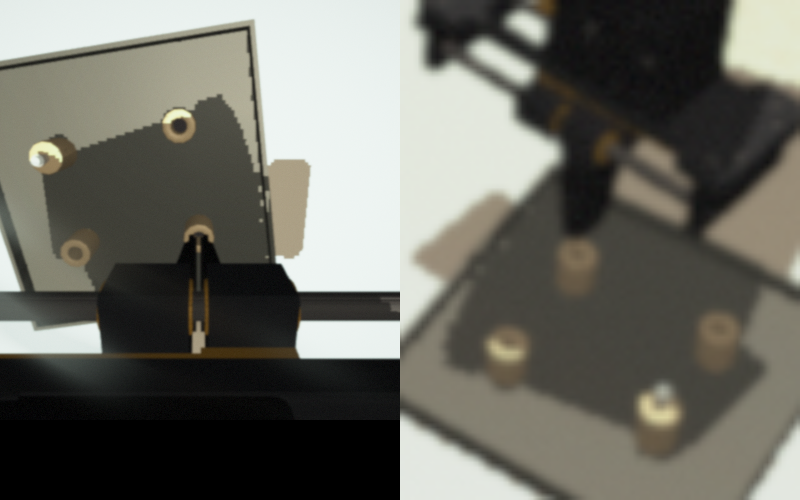

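```bash
python3 - <<'E'
from h import *
from cell import read_camera,state
c=read_camera("wrist"); s=read_camera("scene"); st=state(); e=st["eef_pos"]; print(e,st["joints"],st["opening"])
for p,q in (((278,237),(336,277.4)),((278,243),(335,276)),((278,236),(334,278))): print(tri(c,p,s,q).round(1))
# tip dark pixels below/around
g=c["color"].min(2); print(g[222:256:1,279]); print(g[222:256,276])
for dx in(-10,0,10):
  for z in(0,10,20,30): print(dx,z,proj(c,e+[dx,0,z]).round(1),proj(s,e+[dx,0,z]).round(1))
E
```

```text
[518.61646829 237.05379273  21.34543215] [ 3.12958998e-01  6.14434413e-01  1.83779685e+00 -1.51285029e-04
  6.89476282e-01  1.88390584e+00] 0.0027940965557269105
[520.4 239.   49.7]
[520.4 237.7  54.9]
[523.1 237.6  49.7]
[ 55  57  74  96 108 106 102  97  89  71  57  43  41  40  37  32  25  21
  24  20  20  22  24  28  36  38  38  33  34  32  25  20  24  25]
[ 54  57  71  89 104 105 103  97  92  81  64  50  40  39  36  24  15  13
  13  12  14  13  13  16  21  19  18  16  18  16  15  15  11  13]
-10 0 [277.3 242.3] [335.7 282.6]
-10 10 [277.3 248.2] [336.1 280. ]
-10 20 [277.2 254.6] [336.4 277.3]
-10 30 [277.2 261.6] [336.7 274.7]
0 0 [277.3 228.8] [333.3 284.7]
0 10 [277.2 234.2] [333.7 282.1]
0 20 [277.2 240. ] [334.  279.4]
0 30 [277.1 246.4] [334.3 276.8]
10 0 [277.3 215. ] [330.9 286.8]
10 10 [277.2 219.8] [331.2 284.2]
10 20 [277.2 225. ] [331.5 281.5]
10 30 [277.1 230.8] [331.9 278.9]
```

Triangulating the visible fingertip puts it near z≈49 while the reported TCP is at 21, so the real tips are about 27 mm above it. I'll open and descend in guarded steps.

carry_out --moves '[{"slide":[0,0,-0.02],"spin":0},{"slide":[0,0,0],"spin":0},{"slide":[0,0,0],"spin":0},{"slide":[0,0,0],"spin":0},{"slide":[0,0,0],"spin":0},{"slide":[0,0,0.02],"spin":0},{"slide":[0,0,0.01],"spin":0},{"slide":[0,0,0.01],"spin":0},{"slide":[0,0,0],"spin":0}]' --hand 0.5

```text
t: 7.55
eef_pos: [518.1, 236.9, 12.2]
tcp_rot: [3.141, 0.002, -0.0]
ft_force: [0.2, 0.5, -0.5]
opening: 0.496
grip_force: 0.0
```

carry_out --moves '[{"slide":[0,0,0.01],"spin":0},{"slide":[0,0,0.01],"spin":0},{"slide":[0,0,0.01],"spin":0},{"slide":[0,0,0],"spin":0}]' --hand 0.5

```text
t: 7.88
eef_pos: [518.3, 236.9, 0.6]
tcp_rot: [3.141, 0.001, -0.0]
ft_force: [0.0, -0.3, 0.5]
opening: 0.5
grip_force: 0.0
```

No contact, so the offset is confirmed. Close.

carry_out --moves '[{"slide":[0,0,0],"spin":0},{"slide":[0,0,0],"spin":0},{"slide":[0,0,0],"spin":0},{"slide":[0,0,0],"spin":0},{"slide":[0,0,0],"spin":0},{"slide":[0,0,0],"spin":0}]' --hand 1

```text
t: 8.38
eef_pos: [519.0, 237.1, 1.8]
tcp_rot: [-3.141, -0.001, 0.0]
ft_force: [-0.0, -1.2, 7.1]
opening: 0.135
grip_force: 3.7
```

carry_out --moves '[{"slide":[0,0,-0.02],"spin":0},{"slide":[0,0,0],"spin":0},{"slide":[0,0,0],"spin":0},{"slide":[0,0,0],"spin":0},{"slide":[0,0,0],"spin":0}]' --hand 0.5

```text
t: 8.8
eef_pos: [518.5, 237.0, 9.3]
tcp_rot: [3.141, 0.0, -0.0]
ft_force: [0.3, -0.2, -0.0]
opening: 0.432
grip_force: 0.0
```

```bash
python3 - <<'E'
from h import *
from cell import read_camera,state
c=read_camera("wrist"); s=read_camera("scene"); st=state(); e=st["eef_pos"];print(e,st["opening"],proj(c,[518,237,40]),proj(s,[518,237,40]))
o=np.zeros((500,800,3),np.uint8)
o[:400,:400]=cv2.resize(c["color"][180:280,230:330],None,fx=4,fy=4)
o[:500,400:]=cv2.resize(s["color"][230:330,298:378],None,fx=5,fy=5)
cv2.imwrite("pics/m3.png",o[:,:,::-1])
E
```

```text
[518.54170575 237.03621027   9.24049555] 0.481036935067777 [277.20130488 247.75777442] [334.06818216 279.64221571]
```

View pics/m3.png

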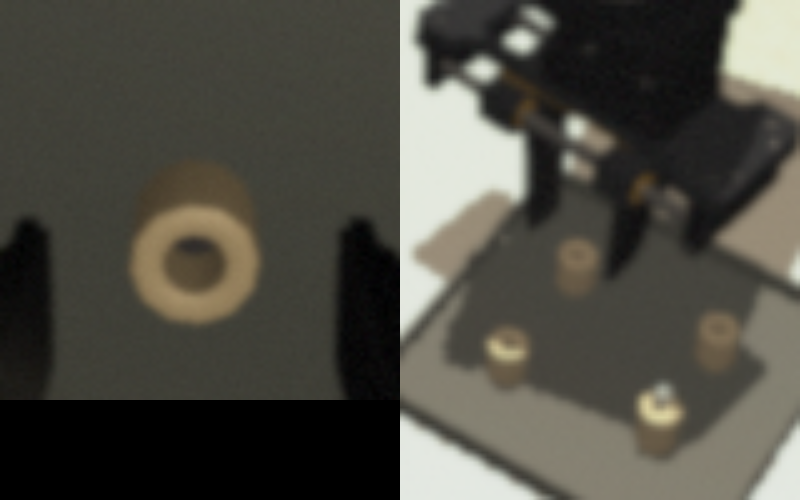

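The ring is upright and centred between the fingers, at wrist crop (195,265). The fingertips are near its top level, so I need to go lower still.

carry_out --moves '[{"slide":[0,0,0.01],"spin":0},{"slide":[0,0,0.01],"spin":0},{"slide":[0,0,0.01],"spin":0},{"slide":[0,0,0],"spin":0},{"slide":[0,0,0],"spin":0}]' --hand 0.5

```text
t: 9.32
eef_pos: [518.4, 237.0, -3.1]
tcp_rot: [3.141, 0.001, -0.0]
ft_force: [0.4, 0.7, -0.3]
opening: 0.496
grip_force: 0.0
```

carry_out --moves '[{"slide":[0,0,0.005],"spin":0},{"slide":[0,0,0.005],"spin":0},{"slide":[0,0,0],"spin":0}]' --hand 0.5

```text
t: 9.57
eef_pos: [518.5, 237.0, -6.9]
tcp_rot: [3.141, 0.0, -0.0]
ft_force: [-0.8, -0.8, -0.4]
opening: 0.497
grip_force: 0.0
```

carry_out --moves '[{"slide":[0,0,0],"spin":0},{"slide":[0,0,0],"spin":0},{"slide":[0,0,0],"spin":0},{"slide":[0,0,0],"spin":0},{"slide":[0,0,0],"spin":0},{"slide":[0,0,0],"spin":0}]' --hand 1

```text
t: 10.07
eef_pos: [518.7, 237.1, -6.5]
tcp_rot: [3.142, -0.0, -0.0]
ft_force: [-0.8, -0.5, -0.0]
opening: 0.2
grip_force: 30.0
```

Gripped at 20 mm. The ring's bottom is at TCP+24.5. Lift and carry it to the flask.

carry_out --moves '[{"slide":[0,0,-0.05],"spin":0},{"slide":[0,0,-0.1],"spin":0},{"slide":[0,0,-0.1],"spin":0},{"slide":[0,0,-0.1],"spin":0},{"slide":[0,0,-0.1],"spin":0},{"slide":[0,0,-0.09],"spin":0},{"slide":[-0.03,0.09,0],"spin":0},{"slide":[-0.03,0.09,0],"spin":0},{"slide":[-0.005,0.1,0],"spin":0},{"slide":[0,0.1,0],"spin":0},{"slide":[0,0.1,0],"spin":0},{"slide":[0,0.07,0],"spin":0}]'

```text
t: 11.07
eef_pos: [492.1, 14.5, 209.7]
tcp_rot: [3.141, -0.0, -0.001]
ft_force: [1.2, 0.5, -0.3]
opening: 0.196
grip_force: 30.0
```

carry_out --moves '[{"slide":[0,0.02,0],"spin":0},{"slide":[0,0,0],"spin":0},{"slide":[0,0,0],"spin":0}]'

```text
t: 11.32
eef_pos: [492.6, 9.3, 209.4]
tcp_rot: [-3.141, -0.0, -0.001]
ft_force: [0.7, 0.3, -0.3]
opening: 0.195
grip_force: 30.0
```

```bash
python3 - <<'E'
from h import *
from cell import read_camera,state
c=read_camera("wrist"); s=read_camera("scene"); st=state(); e=st["eef_pos"];print(e,st["opening"],st["grip_force"])
print("mouth pred",proj(c,[492.5,7.3,195]).round(1),proj(s,[492.5,7.3,195]).round(1),"ring bottom pred",proj(c,e+[0,0,24.5]).round(1),proj(s,e+[0,0,24.5]).round(1))
o=np.zeros((600,800,3),np.uint8)
o[:600,:400]=cv2.resize(c["color"][150:300,230:330],None,fx=4,fy=4)
o[:600,400:]=cv2.resize(s["color"][130:230,240:307],(400,600))
cv2.imwrite("pics/m4.png",o[:,:,::-1])
E
```

```text
[492.57400267  10.18838025 209.38929657] 0.19860068330278646 30.000092089176178
mouth pred [280.1 222. ] [276.6 190.1] ring bottom pred [275.7 242.8] [277.3 178.3]
```

View pics/m4.png

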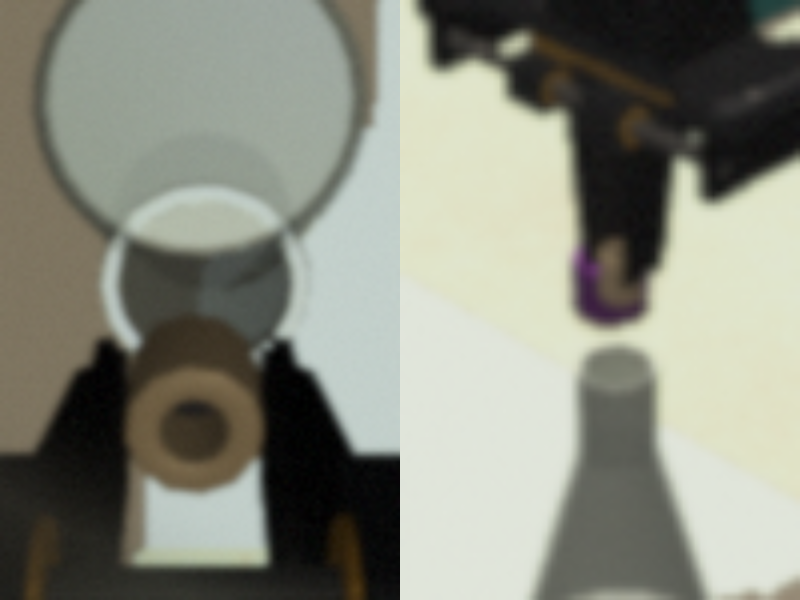

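The ring is held upright between the fingers. The mouth's centre is at wrist (280.6,220.5), within 1.5 px of prediction, and I need about 2 mm in y. Now lower so the ring just enters the mouth.

carry_out --moves '[{"slide":[0.002,0.005,0.05],"spin":0},{"slide":[0,0,0.035],"spin":0},{"slide":[0,0,0.015],"spin":0},{"slide":[0,0,0],"spin":0},{"slide":[0,0,0],"spin":0}]'

```text
t: 11.83
eef_pos: [493.6, 7.8, 169.7]
tcp_rot: [3.142, 0.0, 0.001]
ft_force: [1.0, -0.2, 0.3]
opening: 0.196
grip_force: 30.0
```

carry_out --moves '[{"slide":[0,0,0.006],"spin":0},{"slide":[0,0,0],"spin":0},{"slide":[0,0,0],"spin":0}]'

```text
t: 12.08
eef_pos: [493.6, 7.2, 167.4]
tcp_rot: [3.141, -0.001, 0.0]
ft_force: [0.0, -0.8, -0.8]
opening: 0.195
grip_force: 30.0
```

carry_out --moves '[{"slide":[0,0,0],"spin":0},{"slide":[0,0,0],"spin":0},{"slide":[0,0,0],"spin":0},{"slide":[0,0,-0.03],"spin":0},{"slide":[0,0,-0.05],"spin":0},{"slide":[0,0,0],"spin":0}]' --hand 0.5

```text
t: 12.58
eef_pos: [494.7, 6.9, 201.7]
tcp_rot: [3.141, -0.004, -0.0]
ft_force: [1.0, 1.1, 0.2]
opening: 0.492
grip_force: 0.0
```

```bash
python3 - <<'E'
from h import *
from cell import read_camera,state
c=read_camera("wrist"); s=read_camera("scene"); t=read_camera("top"); st=state(); e=st["eef_pos"];print(e,st["opening"],st["ft_force"])
print("mouth pred",proj(c,[493.5,7.2,195]).round(1),"foot",proj(c,[493.5,7.2,19]).round(1))
o=np.zeros((600,800,3),np.uint8)
o[:600,:400]=cv2.resize(c["color"][120:270,230:330],None,fx=4,fy=4)
o[:600,400:]=cv2.resize(s["color"][165:265,240:307],(400,600))
cv2.imwrite("pics/m5.png",o[:,:,::-1])
E
```

```text
[493.23839781   7.07496056 198.7110065 ] 0.49644605083319154 [0.12644159 0.48638547 0.39282655]
mouth pred [276.9 227.1] foot [277.4 178.4]
```

View pics/m5.png

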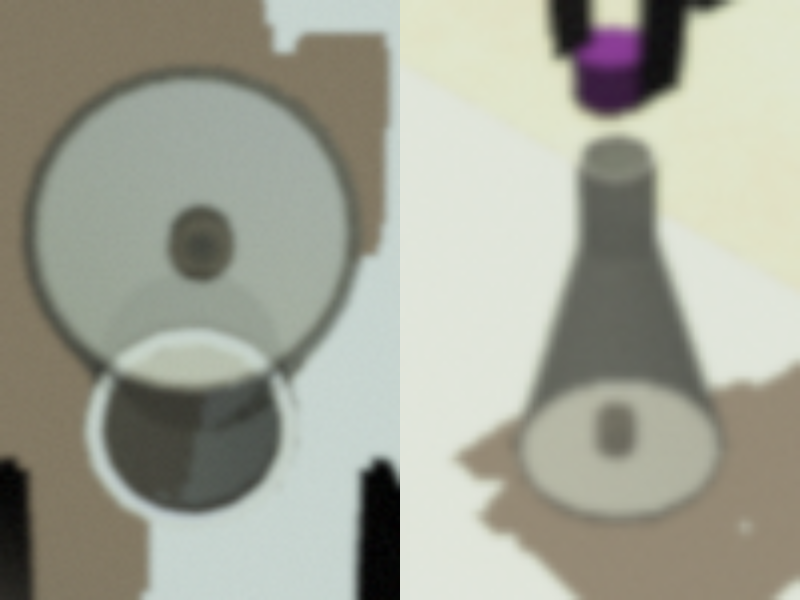

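Ring 1 lies inside the flask, at wrist crop (200,243) and scene crop (615,430). The mouth is centred between the fingers at TCP (494,7). Next is ring A.

carry_out --moves '[{"slide":[0.034,-0.086,0],"spin":0},{"slide":[0.034,-0.086,0],"spin":0},{"slide":[0.034,-0.086,0],"spin":0},{"slide":[0.034,-0.086,0],"spin":0},{"slide":[0.034,-0.086,0],"spin":0},{"slide":[0.034,-0.086,0],"spin":0},{"slide":[0.033,-0.086,0],"spin":0},{"slide":[0,0,0.1],"spin":0},{"slide":[0,0,0.1],"spin":0},{"slide":[0,0,0],"spin":0},{"slide":[0,0,0],"spin":0}]' --hand 0.5

```text
t: 13.65
eef_pos: [587.1, 247.5, 117.2]
tcp_rot: [3.14, 0.005, -0.0]
ft_force: [-0.4, 0.1, 0.4]
opening: 0.5
grip_force: 0.0
```

```bash
cat >> h.py <<'E'
def chk(P,z=40,r=22):
    from cell import read_camera,state
    c=read_camera("wrist"); st=state(); p=proj(c,[*P,z]); u,v=p.astype(int)
    g=c["color"][v-r:v+r+1,u-r:u+r+1].astype(int); m=((g[...,0]-g[...,2])>35).astype(np.uint8)
    k,_,s,ce=cv2.connectedComponentsWithStats(m); print(st["eef_pos"].round(1),p.round(1),[(s[i].tolist(),(ce[i]+[u-r,v-r]).round(1)) for i in range(1,k) if s[i,4]>30])
    return c
E
python3 -c "
from h import *
c=chk((588,248))
p=proj(c,[588,248,40]).astype(int);print((c['color'][p[1]-16:p[1]+17:3,p[0]-16:p[0]+17:3,0]))"
```

```text
[588.4 247.7 119.5] [276.9 198.1] [([13, 11, 21, 21, 269], array([277.2, 196.9]))]
[[ 61  62  62  63  61  64  66  65  62  63  62]
 [ 61  60  61  59  68  74  80  79  69  60  60]
 [ 59  60  61  67  88 126 137 115  83  65  62]
 [ 62  59  62  98 143 142 138 151 139  73  59]
 [ 59  62  72 134 129  61  54 104 144 101  61]
 [ 59  60  75 138 111  58  50  71 135 113  60]
 [ 62  59  73 135 133  84  74  94 136 104  62]
 [ 62  59  61 107 147 146 137 137 127  70  60]
 [ 61  58  61  63  99 129 125 110  72  63  60]
 [ 58  60  60  58  62  62  63  60  61  60  61]
 [ 59  59  59  59  61  59  59  64  60  59  61]]
```

carry_out --moves '[{"slide":[0,0,0.1],"spin":0},{"slide":[0,0,0.1],"spin":0},{"slide":[0,0,0.07],"spin":0},{"slide":[0,0,0.03],"spin":0},{"slide":[0,0,0.0135],"spin":0},{"slide":[0,0,0],"spin":0},{"slide":[0,0,0],"spin":0}]'

```text
t: 14.28
eef_pos: [589.6, 248.2, -4.2]
tcp_rot: [-3.141, -0.003, -0.0]
ft_force: [0.6, -0.4, -0.0]
opening: 0.501
grip_force: 0.0
```

carry_out --moves '[{"slide":[0,0,0],"spin":0},{"slide":[0,0,0],"spin":0},{"slide":[0,0,0],"spin":0},{"slide":[0,0,0],"spin":0},{"slide":[0,0,0],"spin":0},{"slide":[0,0,0],"spin":0}]' --hand 1

```text
t: 14.78
eef_pos: [588.4, 247.9, -6.0]
tcp_rot: [-3.142, -0.0, 0.0]
ft_force: [-0.3, 0.2, 3.2]
opening: 0.195
grip_force: 30.0
```

carry_out --moves '[{"slide":[0,0,-0.05],"spin":0},{"slide":[0,0,-0.1],"spin":0},{"slide":[0,0,-0.1],"spin":0},{"slide":[0,0,-0.1],"spin":0},{"slide":[0,0,-0.1],"spin":0},{"slide":[0,0,-0.09],"spin":0},{"slide":[-0.034,0.086,0],"spin":0},{"slide":[-0.034,0.086,0],"spin":0},{"slide":[-0.034,0.086,0],"spin":0},{"slide":[-0.034,0.086,0],"spin":0},{"slide":[-0.034,0.086,0],"spin":0},{"slide":[-0.034,0.086,0],"spin":0}]'

```text
t: 15.78
eef_pos: [505.6, 40.2, 209.7]
tcp_rot: [3.141, -0.0, 0.0]
ft_force: [0.3, -1.3, -0.1]
opening: 0.195
grip_force: 30.0
```

carry_out --moves '[{"slide":[-0.032,0.086,0],"spin":0},{"slide":[0,0,0],"spin":0},{"slide":[0,0,0],"spin":0},{"slide":[0,0,0],"spin":0}]'

```text
t: 16.12
eef_pos: [494.1, 7.2, 209.8]
tcp_rot: [-3.141, -0.0, -0.001]
ft_force: [1.3, 0.3, 1.0]
opening: 0.196
grip_force: 30.0
```

carry_out --moves '[{"slide":[0,0,0.05],"spin":0},{"slide":[0,0,0.035],"spin":0},{"slide":[0,0,0.015],"spin":0},{"slide":[0,0,0.006],"spin":0},{"slide":[0,0,0],"spin":0},{"slide":[0,0,0],"spin":0}]'

```text
t: 16.62
eef_pos: [494.3, 7.5, 167.7]
tcp_rot: [3.141, -0.001, 0.001]
ft_force: [-0.0, -0.1, -0.1]
opening: 0.197
grip_force: 30.0
```

carry_out --moves '[{"slide":[0,0,0],"spin":0},{"slide":[0,0,0],"spin":0},{"slide":[0,0,0],"spin":0},{"slide":[0,0,-0.03],"spin":0},{"slide":[0,0,-0.05],"spin":0},{"slide":[0,0,0],"spin":0}]' --hand 0.5

```text
t: 17.12
eef_pos: [495.1, 6.9, 202.1]
tcp_rot: [3.141, -0.004, -0.0]
ft_force: [0.7, 0.4, 0.5]
opening: 0.492
grip_force: 0.0
```

```bash
python3 - <<'E'
from h import *
from cell import read_camera,state
c=read_camera("wrist"); print(state()["eef_pos"])
p=proj(c,[494,7,19]).astype(int); print(p)
print(c["color"][p[1]-40:p[1]+60:4,p[0]-44:p[0]+45:4].max(2))
E
```

```text
[494.65161119   6.95314386 200.71225442]
[277 178]
[[130 131 130 130 129 129 129 128 109  98  95  97  97  95 111 124 129 131
  129 130 129 130 128]
 [129 128 131 133 129 130  99  98 134 159 164 168 168 164 144 108 104 141
  131 130 129 129 129]
 [129 129 128 129 123  90 138 165 167 168 170 170 169 170 170 170 154 104
  118 129 129 132 129]
 [129 129 131 122  93 158 165 168 167 169 170 169 169 173 171 171 173 169
  112 112 131 129 130]
 [129 131 124  89 154 166 166 166 167 169 169 170 170 171 170 172 171 170
  168 110 117 130 129]
 [128 129  99 139 166 166 167 167 168 168 168 169 169 170 171 171 172 172
  173 163 105 126 129]
 [132 124  98 162 166 164 166 165 166 167 169 170 171 172 171 172 173 172
  173 172 129 120 127]
 [130 105 134 164 164 164 163 167 167 167 169 167 170 171 170 172 172 172
  174 173 161 106 130]
 [127  87 155 164 164 165 166 167 169 170 164 162 170 171 172 171 173 172
  172 174 173 105 129]
 [132  84 159 164 164 166 164 167 168 146  75  77 104 170 171 170 172 172
  173 173 172 107 125]
 [129  85 160 165 165 165 165 166 168  89  86  93  88 161 173 171 171 173
  174
[... 676 characters left out ...]
114 149 212 212 212]
 [130 129 129 129 102  78 129 206 201 191 190 191 193 193 192 208 152  97
  132 211 213 212 213]
 [131 128 130 131 129  90 133 118 150 179 188 188 188 182 159 129 115 113
  207 212 213 212 212]
 [131 131 129 129 129 162 131  64  60  65  82  84  89  87  85  75  97 191
  211 212 213 213 213]
 [130 130 130 128 132 196  97  72  64  60  60  59  77  83  69  58  79 201
  204 214 212 214 212]
 [129 129 132 128 130 203  79  72  72  68  61  61  78  67  74  84  82 193
  209 213 214 213 213]
 [130 132 129 128 128 200  83  70  72  68  69  70  91  88  86  84  83 196
  209 214 212 212 212]
 [ 88 130 130 129 128 188 114  74  72  72  69  75  88  89  87  86  81 205
  213 212 213 212 205]]
```

```bash
python3 - <<'E'
from h import *
from cell import read_camera
s=read_camera("scene")
for P in ([494,7,195],[494,7,63],[494,7,41],[494,7,19]): print(P,proj(s,P).round(1))
print(s["color"][183:256:2,256:298:2].max(2))
E
```

```text
[494, 7, 195] [276.2 190.3]
[494, 7, 63] [276.5 227.9]
[494, 7, 41] [276.6 233.7]
[494, 7, 19] [276.7 239.3]
[[228 229 229 229 229 228 224 169 110  83  86 125 179 224 229 227 228 228
  228 229 229]
 [227 226 228 229 228 229 229 226 214 202 206 224 228 229 229 227 228 228
  228 227 227]
 [229 229 228 226 228 229 230 227 218 195 181 198 220 228 229 227 227 226
  227 228 227]
 [229 229 229 228 227 227 229 206 134 122 121 124 143 214 227 228 227 227
  228 228 227]
 [230 229 229 229 229 228 224 176 122 125 126 127 128 186 224 229 228 227
  227 227 228]
 [229 229 229 229 229 229 222 143 132 131 130 133 129 147 224 228 228 227
  227 227 228]
 [229 229 229 229 229 229 222 126 101 112 115 110 100 136 224 229 229 228
  227 227 228]
 [229 229 229 229 229 229 222 128  95  97  99  96  96 137 225 227 227 227
  227 227 226]
 [229 229 229 229 229 229 224 137  95  96  97  98  96 136 222 227 227 227
  225 226 226]
 [229 229 229 229 229 229 223 137  94  95  94  95  93 137 223 225 227 226
  225 226 226]
 [229 230 229 229 230 229 224 136  93  94  95  93  92 135 225 228 226 225
  227 228 227]
 [229 229 22
[... 1602 characters left out ...]
1 181 183 184 183 183 181 159 134 142 172 180 179 179 180 179
  157 140 148]
 [150 148 141 174 184 183 183 183 183 182 179 178 181 180 180 179 179 175
  144 145 149]
 [193 153 141 151 181 184 184 183 182 182 182 182 181 180 180 179 178 157
  136 148 149]
 [172 150 149 141 144 171 182 182 183 183 181 181 182 182 178 171 148 139
  147 149 149]
 [149 148 149 147 140 130 145 165 174 177 177 176 174 171 148 133 138 148
  148 149 149]
 [149 149 148 149 148 145 139 133 126 133 134 135 128 126 136 146 147 149
  149 149 151]
 [169 157 148 148 150 149 149 149 147 147 146 146 146 147 148 149 149 149
  148 149 153]
 [226 213 159 149 148 149 149 148 149 148 148 149 148 148 149 148 148 148
  149 147 149]]
```

The second ring is stacked on the first: the blob spans z≈19–63 in the flask. Both lie inside, and a third on top would still be within the limit. Now ring B.

carry_out --moves '[{"slide":[0.0043,-0.0965,0],"spin":0},{"slide":[0.0043,-0.0965,0],"spin":0},{"slide":[0.0043,-0.0965,0],"spin":0},{"slide":[0.0043,-0.0965,0],"spin":0},{"slide":[0.0043,-0.0965,0],"spin":0},{"slide":[0.0043,-0.0965,0],"spin":0},{"slide":[0.0043,-0.0965,0],"spin":0},{"slide":[0.0043,-0.0965,0],"spin":0},{"slide":[0,0,0.1],"spin":0},{"slide":[0,0,0.1],"spin":0},{"slide":[0,0,0],"spin":0},{"slide":[0,0,0],"spin":0}]' --hand 0.5

```text
t: 18.22
eef_pos: [506.6, 315.4, 117.7]
tcp_rot: [3.139, 0.004, -0.0]
ft_force: [0.5, -0.2, 0.9]
opening: 0.5
grip_force: 0.0
```

```bash
python3 -c "
from h import *
c=chk((508,315.7))"
```

```text
[507.9 315.7 119.8] [277.  197.4] [([13, 11, 21, 21, 279], array([276.8, 196. ]))]
```

carry_out --moves '[{"slide":[0.001,0,0.1],"spin":0},{"slide":[0,0,0.1],"spin":0},{"slide":[0,0,0.07],"spin":0},{"slide":[0,0,0.03],"spin":0},{"slide":[0,0,0.0155],"spin":0},{"slide":[0,0,0],"spin":0},{"slide":[0,0,0],"spin":0}]'

```text
t: 18.85
eef_pos: [509.3, 316.3, -5.0]
tcp_rot: [-3.14, -0.003, -0.0]
ft_force: [0.6, 0.0, 0.6]
opening: 0.501
grip_force: 0.0
```

carry_out --moves '[{"slide":[0,0,0],"spin":0},{"slide":[0,0,0],"spin":0},{"slide":[0,0,0],"spin":0},{"slide":[0,0,0],"spin":0},{"slide":[0,0,0],"spin":0},{"slide":[0,0,0],"spin":0}]' --hand 1

```text
t: 19.35
eef_pos: [508.1, 315.9, -6.7]
tcp_rot: [-3.142, -0.0, -0.0]
ft_force: [-0.6, 0.6, 3.7]
opening: 0.197
grip_force: 30.0
```

carry_out --moves '[{"slide":[0,0,-0.05],"spin":0},{"slide":[0,0,-0.1],"spin":0},{"slide":[0,0,-0.1],"spin":0},{"slide":[0,0,-0.1],"spin":0},{"slide":[0,0,-0.1],"spin":0},{"slide":[0,0,-0.09],"spin":0},{"slide":[-0.0044,0.0965,0],"spin":0},{"slide":[-0.0044,0.0965,0],"spin":0},{"slide":[-0.0044,0.0965,0],"spin":0},{"slide":[-0.0044,0.0965,0],"spin":0},{"slide":[-0.0044,0.0965,0],"spin":0},{"slide":[-0.0044,0.0965,0],"spin":0}]'

```text
t: 20.35
eef_pos: [496.8, 82.7, 209.1]
tcp_rot: [3.142, -0.0, 0.0]
ft_force: [0.7, -0.0, -0.1]
opening: 0.2
grip_force: 30.0
```

carry_out --moves '[{"slide":[-0.0044,0.0965,0],"spin":0},{"slide":[-0.0044,0.0965,0],"spin":0},{"slide":[0,0,0],"spin":0},{"slide":[0,0,0],"spin":0},{"slide":[0,0,0],"spin":0}]'

```text
t: 20.77
eef_pos: [493.8, 7.2, 209.0]
tcp_rot: [-3.141, 0.0, -0.001]
ft_force: [0.2, 0.2, -0.6]
opening: 0.193
grip_force: 30.0
```

carry_out --moves '[{"slide":[0,0,0.05],"spin":0},{"slide":[0,0,0.035],"spin":0},{"slide":[0,0,0.015],"spin":0},{"slide":[0,0,0.005],"spin":0},{"slide":[0,0,0],"spin":0},{"slide":[0,0,0],"spin":0}]'

```text
t: 21.27
eef_pos: [494.3, 7.6, 167.6]
tcp_rot: [3.141, -0.001, 0.001]
ft_force: [-0.1, -0.0, -0.3]
opening: 0.199
grip_force: 30.0
```

carry_out --moves '[{"slide":[0,0,0],"spin":0},{"slide":[0,0,0],"spin":0},{"slide":[0,0,0],"spin":0},{"slide":[0,0,-0.03],"spin":0},{"slide":[0,0,-0.05],"spin":0},{"slide":[0,0,0],"spin":0}]' --hand 0.5

```text
t: 21.77
eef_pos: [495.2, 6.9, 201.9]
tcp_rot: [3.141, -0.004, -0.0]
ft_force: [-0.6, 0.3, 0.2]
opening: 0.49
grip_force: 0.0
```

```bash
python3 - <<'E'
from h import *
from cell import read_camera,state
s=read_camera("scene"); c=read_camera("wrist"); np.savez("pics/wf.npz",**c); print(state()["eef_pos"])
print(s["color"][215:256:2,256:298:2].max(2))
g=c["color"]; print("mouth pred",proj(c,[494,7,195]))
# bright rim of mouth: print rows
p=proj(c,[494,7,195]).astype(int); print(p); print(g[p[1]-28:p[1]+29:4,p[0]-32:p[0]+33:3].min(2))
E
```

```text
[494.10940155   7.01756451 199.45884357]
[[229 230 229 229 227 180 107 102 102 102 102 101  99  98  97 155 225 230
  229 229 229]
 [229 229 230 229 224 151 103 102 102 103 101 101  99  97  96 122 215 229
  229 229 229]
 [229 229 229 229 208 125 101 103 102 102 100  99  99  97  96 102 187 228
  229 229 229]
 [229 229 229 228 187 108 102 102 103 103 101 101  99  98  96  97 153 224
  229 229 229]
 [229 229 229 224 158 102 101 104 103 104 101 101  98  97  97  95 122 215
  229 229 229]
 [229 229 229 215 128 100 102 102 104 103 103 102 100  99  97  95 101 186
  228 229 229]
 [229 229 228 194 110 101 103 104 106 109 109 107 106 102  97  96  96 153
  224 228 223]
 [230 229 225 160 102 104 114 132 148 125 112 112 137 146 128 105  95 120
  180 183 160]
 [229 229 218 131 110 118 124 129 154 124 111 110 144 177 177 165 128  97
  128 148 149]
 [229 224 184 118 121 119 118 111 128 120 109 107 144 179 180 179 170 138
  116 145 148]
 [206 169 136 154 134 116 116 115 139 125 109 108 144 179 179 180 179 170
  131 139 148]
 [156 140 141 179 174 161 159 161 171 130 110 108 145 178 180 179 180 178
  153 
[... 1555 characters left out ...]
2  58  77  70  71  78  78  78
   95 194 194 200]
 [100  98 141 186  72  61  63  65  60  62  62  72  83  83  80  80  79  77
  104 196 197 200]
 [ 99  98 112 191 115  60  62  61  61  62  59  77  85  82  82  81  79  72
  158 193 199 199]
 [ 98 102 100 157 188  91  58  61  62  62  61  84  83  82  82  77  72 115
  197 198 199 200]
 [ 99  99 100 101 156 189 111  59  64  68  78  84  85  82  75  67 142 195
  196 199 199 201]
 [ 99 100  97 101 100 137 188 186 133  88  72  69  70 100 150 190 197 198
  201 200 201 201]
 [ 97  98  99  99 100  99  99 132 197 198 197 195 198 197 200 201 201 200
  199 200 203 200]
 [101 101  99  99  99  98 100 122 197 200 199 200 200 201 200 201 199 200
  200 199 201 200]]
```

All three rings are inside: two stacked, and the third lying beside them at scene (268,232). I'll settle, then measure the mouth ellipse carefully for the cap.

carry_out --moves '[{"slide":[0,0,0],"spin":0},{"slide":[0,0,0],"spin":0},{"slide":[0,0,0],"spin":0},{"slide":[0,0,0],"spin":0},{"slide":[0,0,0],"spin":0},{"slide":[0,0,0],"spin":0}]'

```text
t: 22.37
eef_pos: [493.9, 7.1, 198.8]
tcp_rot: [3.142, 0.0, -0.0]
ft_force: [-0.8, 0.7, 0.1]
opening: 0.501
grip_force: 0.0
```

```bash
python3 - <<'E'
from h import *
from cell import read_camera,state
c=read_camera("wrist"); e=state()["eef_pos"]; print(e)
pr=proj(c,[494,7,195]); u0,v0=pr.astype(int); g=c["color"].min(2).astype(float)
pts=[]
# rays from centre, first crossing dark->bright (inner rim edge), sides and bottom only
for a in np.radians(np.arange(-20,201,5)):
    r=np.arange(12,32,.25); x=u0+r*np.cos(a); y=v0+r*np.sin(a)
    p=cv2.remap(g.astype(np.float32),x[None].astype(np.float32),y[None].astype(np.float32),cv2.INTER_LINEAR)[0]
    k=np.argmax(p>125)
    if p[k]>125: pts.append((x[k],y[k]))
pts=np.array(pts,np.float32); el=cv2.fitEllipse(pts); print(pr,len(pts),el)
print("mouth",ray(c,*el[0],195))
# predicted radii
Q=[[494+16*np.cos(a),7+16*np.sin(a),195] for a in np.linspace(0,6.28,60)]; print(cv2.fitEllipse(np.array([proj(c,q) for q in Q],np.float32)))
E
```

```text
[493.86904668   7.0884437  198.8834799 ]
[277.41564355 226.73987882] 45 ((277.74615478515625, 226.8337860107422), (43.080787658691406, 45.14919662475586), 93.64765167236328)
mouth [493.92996771   6.76883217 195.        ]
((277.4161376953125, 226.3131866455078), (43.056888580322266, 45.741947174072266), 90.3619613647461)
```

carry_out --moves '[{"slide":[0,0.092,0],"spin":0},{"slide":[0,0.092,0],"spin":0},{"slide":[0,0.092,0],"spin":0},{"slide":[0,0.092,0],"spin":0},{"slide":[0,0.092,0],"spin":0},{"slide":[0.005,0.092,0],"spin":0},{"slide":[0.01,0.092,0],"spin":0},{"slide":[0,0,0.09],"spin":0},{"slide":[0,0,0.09],"spin":0},{"slide":[0,0,0.09],"spin":0},{"slide":[0,0,0.05],"spin":0},{"slide":[0,0,0.04],"spin":0}]' --hand 0

```text
t: 23.42
eef_pos: [499.0, -250.2, 52.7]
tcp_rot: [-3.14, 0.002, -0.0]
ft_force: [0.2, 0.3, -0.3]
opening: 1.0
grip_force: 0.0
```

carry_out --moves '[{"slide":[0,0,0],"spin":0},{"slide":[0,0,0],"spin":0},{"slide":[0,0,0],"spin":0},{"slide":[0,0,0],"spin":0},{"slide":[0,0,0],"spin":0},{"slide":[0,0,0],"spin":0}]'

```text
t: 23.92
eef_pos: [500.2, -250.7, 55.9]
tcp_rot: [3.141, -0.001, 0.0]
ft_force: [-0.7, -0.6, -0.1]
opening: 0.999
grip_force: 0.0
```

```bash
python3 - <<'E'
from h import *
from cell import read_camera,state
c=read_camera("wrist"); e=state()["eef_pos"]; print(e,state()["opening"])
pr=proj(c,[500,-250.5,51]); print(pr); u,v=pr.astype(int)
h=cv2.cvtColor(c["color"],cv2.COLOR_RGB2HSV)
print(h[v-50:v+50:4,u,0],h[v-50:v+50:4,u,1],h[v-50:v+50:4,u,2]); print(h[v,u-50:u+50:4,2])
m=((h[...,0]>75)&(h[...,0]<97)&(h[...,1]>110)).astype(np.uint8)
k,L,st,ce=cv2.connectedComponentsWithStats(m)
i=L[v,u]; print(st[i],ce[i]); ct=max(cv2.findContours((L==i).astype(np.uint8),0,1)[0],key=cv2.contourArea); el=cv2.fitEllipse(ct);print(el,ray(c,*el[0],51))
Q=[[500+23.5*np.cos(a),-250.5+23.5*np.sin(a),51] for a in np.linspace(0,6.28,60)]; print(cv2.fitEllipse(np.array([proj(c,q) for q in Q],np.float32)))
E
```

```text
[ 500.15424525 -250.64490369   55.75574208] 1.0004434062951328
[276.99617312 226.70269862]
[20 21 48 87 85 86 87 87 86 86 86 85 88 85 87 87 87 87 87 87 73 76 75 81
 78] [ 63  61  41 168 163 156 166 161 164 160 176 176 169 165 171 169 167 160
 173 167  52  14  18  17  15] [122 121  62  35  47  67  69  68  70  70  68  68  65  68  67  68  67  70
  65  67  89 197 204 200 199]
[122 121 121 121 123  70  66  68  68  68  66  68  67  65  65  68  67  66
  68  69  66  75 120 122 123]
[ 246  185   65   71 3526] [277.91264889 220.72234827]
((277.9111633300781, 220.7278289794922), (62.47267150878906, 70.04501342773438), 1.4023849964141846) [ 504.43789914 -251.14872      51.        ]
((276.99395751953125, 225.79595947265625), (62.97493362426758, 66.8459701538086), 90.38513946533203)
```

carry_out --moves '[{"slide":[0.002,0.001,0.07],"spin":0},{"slide":[0,0,0.05],"spin":0},{"slide":[0,0,0.02],"spin":0},{"slide":[0,0,0.0145],"spin":0},{"slide":[0,0,0],"spin":0},{"slide":[0,0,0],"spin":0}]'

```text
t: 24.47
eef_pos: [501.0, -251.1, -6.2]
tcp_rot: [3.141, -0.0, -0.0]
ft_force: [-0.0, -0.5, 1.1]
opening: 1.002
grip_force: 0.0
```

carry_out --moves '[{"slide":[0,0,0],"spin":0},{"slide":[0,0,0],"spin":0},{"slide":[0,0,0],"spin":0},{"slide":[0,0,0],"spin":0},{"slide":[0,0,0],"spin":0},{"slide":[0,0,0],"spin":0},{"slide":[0,0,0],"spin":0},{"slide":[0,0,0],"spin":0}]' --hand 1

```text
t: 25.13
eef_pos: [500.7, -250.9, -6.8]
tcp_rot: [3.142, 0.0, -0.0]
ft_force: [0.1, -0.0, 0.3]
opening: 0.496
grip_force: 7.9
```

carry_out --moves '[{"slide":[0,0,0],"spin":0},{"slide":[0,0,0],"spin":0},{"slide":[0,0,-0.04],"spin":0},{"slide":[0,0,-0.09],"spin":0},{"slide":[0,0,-0.1],"spin":0},{"slide":[0,0,-0.1],"spin":0},{"slide":[0,0,-0.1],"spin":0},{"slide":[0,0,-0.08],"spin":0},{"slide":[0,-0.092,0],"spin":0},{"slide":[0,-0.092,0],"spin":0},{"slide":[0,-0.092,0],"spin":0},{"slide":[0,-0.092,0],"spin":0}]'

```text
t: 26.13
eef_pos: [500.2, -102.3, 197.4]
tcp_rot: [3.141, -0.0, -0.001]
ft_force: [1.2, -0.3, 0.6]
opening: 0.49
grip_force: 30.0
```

carry_out --moves '[{"slide":[-0.009,-0.092,0],"spin":0},{"slide":[-0.009,-0.092,0],"spin":0},{"slide":[0,-0.092,0],"spin":0},{"slide":[0,0,0],"spin":0},{"slide":[0,0,0],"spin":0},{"slide":[0,0,0],"spin":0},{"slide":[0,0,0],"spin":0}]'

```text
t: 26.72
eef_pos: [493.6, 5.7, 197.1]
tcp_rot: [3.141, 0.0, -0.001]
ft_force: [-0.7, 0.3, -0.1]
opening: 0.493
grip_force: 30.0
```

```bash
python3 - <<'E'
from h import *
from cell import read_camera,state
c=read_camera("wrist"); s=read_camera("scene"); t=read_camera("top"); st=state(); e=st["eef_pos"]; print(e,st["opening"],st["grip_force"])
b=e[2]+21.8
def blob(c,p,n,Q):
    h=cv2.cvtColor(c["color"],cv2.COLOR_RGB2HSV); m=((h[...,0]>75)&(h[...,0]<97)&(h[...,1]>110)).astype(np.uint8)
    k,L,S,ce=cv2.connectedComponentsWithStats(m)
    print(n,"pred",p.round(1),[(S[i].tolist(),ce[i].round(1)) for i in range(1,k) if S[i,4]>15 and np.hypot(*(ce[i]-p))<60])
    q=np.array([proj(c,x) for x in Q]); print("pred box",q.min(0).round(1),q.max(0).round(1))
A=np.linspace(0,6.28,60)
T=[[e[0]+23.5*np.cos(a),e[1]+23.5*np.sin(a),b+36] for a in A]; B=[[x,y,b] for x,y,_ in T]
blob(c,proj(c,[e[0],e[1],b+36]),"wrist",T)
blob(s,proj(s,[e[0],e[1],b+18]),"scene",T+B)
print("mouth scene",proj(s,[493.8,6.8,195]))
print(s["color"][178:200:1,262:292:2].max(2))
E
```

```text
[493.60525512   5.60447461 197.11554994] 0.4936603346844322 29.999905179720372
wrist pred [277.2 268.2] [([233, 208, 92, 84, 6152], array([278.4, 253.6]))]
pred box [231.6 225.2] [322.7 307.8]
scene pred [275.8 176.9] [([267, 168, 15, 19, 195], array([273.7, 176.6]))]
pred box [266.6 166.2] [284.8 187.7]
mouth scene [276.16224022 190.27452264]
[[229 228 184  79  72  73  73  72  66  32  20  22 124 223 228]
 [229 228 188  82  71  71  71  69  66  32  16  34 144 224 228]
 [228 228 189  83  71  71  71  71  66  31  22  66 183 227 229]
 [228 228 193  84  71  71  70  72  66  32  32 105 214 228 228]
 [228 228 201  89  70  69  71  71  69  38  50 126 222 228 228]
 [229 228 207  93  71  70  69  71  66  52  63 141 223 227 228]
 [229 228 217 109  70  69  69  69  70  62  72 163 225 228 228]
 [230 229 223 143  79  72  70  69  70  73 113 197 226 228 228]
 [229 229 227 190 121  90  73  72  76 111 180 220 227 228 227]
 [226 228 229 219 182 124  84  80  94 161 218 228 227 226 226]
 [227 227 229 228 212 133  99  98 105 164 222 228 227 226 227]
 [228 226 227 228 203 124 114 117 117 138 213 228 228 227 228]
 [229 228 227 227 185 119 121 124 124 127 200 226 229 228 227]
 [229 229 228 224 176 123 123 125 126 127 186 224 229 228 227]
 [229 229 229 223 163 128 126 125 128 131 168 224 228 228 227]
 [229 229 229 222 143 131 130 129 132 130 147 224 228 228 227]
 [230 229 229 222 130 118 129 130 126 113 137 224 228 228 227]
 [229 229 229 223 126 102 111 115 110  99 136 224 228 228 228]
 [229 229 229 223 126  94 100 100  99  97 137 224 228 227 227]
 [229 229 229 222 129  94  96  97  97  96 138 224 227 227 227]
 [229 229 229 223 134  96  95  98  97  97 136 224 226 227 227]
 [229 229 229 224 137  95  96  97  98  96 136 222 226 228 227]]
```

carry_out --moves '[{"slide":[0.001,-0.005,0.03],"spin":0},{"slide":[0,0,0.02],"spin":0},{"slide":[0,0,0],"spin":0},{"slide":[0,0,0.006],"spin":0},{"slide":[0,0,0.006],"spin":0},{"slide":[0,0,0.006],"spin":0},{"slide":[0,0,0],"spin":0}]'

```text
t: 27.45
eef_pos: [493.8, 8.6, 169.8]
tcp_rot: [3.142, 0.0, -0.0]
ft_force: [0.5, 0.5, -0.3]
opening: 0.486
grip_force: 30.0
```

carry_out --moves '[{"slide":[0,0,0.01],"spin":0},{"slide":[0,0,0.01],"spin":0},{"slide":[0,0,0.01],"spin":0},{"slide":[0,0,0.01],"spin":0},{"slide":[0,0,0.01],"spin":0},{"slide":[0,0,0],"spin":0},{"slide":[0,0,0],"spin":0}]'

```text
t: 28.03
eef_pos: [493.8, 8.7, 149.7]
tcp_rot: [3.142, 0.001, -0.0]
ft_force: [-0.5, 0.3, 0.0]
opening: 0.498
grip_force: 30.0
```

```bash
python3 - <<'E'
from h import *
from cell import read_camera,state
s=read_camera("scene"); st=state(); print(st["eef_pos"],st["ft_force"]); print(proj(s,[493.8,7,15]),proj(s,[493.8,7,195]),proj(s,[493.8,7,st["eef_pos"][2]+21.8]))
print(s["color"][178:215:2,262:292:2].max(2)); print(s["color"][220:256:4,254:300:2].max(2))
E
```

```text
[493.95116314   8.66762554 149.96453078] [-0.21139888  0.17122104 -0.15987988]
[276.70874133 240.23535643] [276.21546374 190.30416802] [276.28502912 197.34580558]
[[229 185  50  20  24  33  60  59  47  33  32  24  39  39  19]
 [229 214  78  26  23  35  59  61  61  41  18  16  20  22  21]
 [229 221  86  27  28  44  72  77  73  47  16  18  17  23  22]
 [230 223 104  40  72  87  91  93  91  64  17  18  17  68  67]
 [229 224 122  71  92  94  94  94  93  64  22  19  26 154 203]
 [228 227 163  78  92  93  94  93  94  65  19  15  31 188 227]
 [229 228 178  82  88  92  94  94  93  65  19  16  41 193 229]
 [229 229 222 129  74  80  80  81  80  56  16  18  74 208 228]
 [230 230 224 130  71  72  70  72  70  49  15  16 108 223 229]
 [230 230 225 133  71  72  71  71  72  49  26  60 181 226 228]
 [230 230 228 165  73  71  70  70  71  55  52 102 214 228 228]
 [230 230 229 199  94  72  71  71  70  70  82 161 224 228 228]
 [229 230 230 223 131  81  78  74  76  77 128 223 227 227 226]
 [230 230 230 224 136  92  93  92  93  90 131 222 230 229 227]
 [230 230 229 216 127  95  94  95  93  92 111 209 229 2
[... 434 characters left out ...]
205 230 230 229 230]
 [229 230 230 228 179 104 102 105 114 124 119 112 113 119 116 104  97  94
  133 209 192 195 218]
 [230 230 229 195 118 134 148 135 150 165 123 109 110 143 180 180 179 153
  112 120 149 150 150]
 [207 171 148 137 175 178 129 118 120 115 111 110 110 145 179 181 180 180
  177 148 136 148 149]
 [148 151 142 152 182 185 184 180 168 163 137 110 109 147 181 180 180 179
  180 165 139 149 149]
 [212 201 156 137 165 185 185 186 184 184 183 182 181 183 182 181 181 180
  171 137 147 149 150]
 [176 151 149 150 146 134 148 172 182 183 184 180 182 182 181 173 151 132
  144 149 149 150 148]
 [218 190 173 150 150 149 149 148 144 136 138 137 138 140 140 147 149 149
  150 150 150 149 150]]
```

carry_out --moves '[{"slide":[0,0.001,0.007],"spin":0},{"slide":[0,0.001,0.007],"spin":0},{"slide":[0,0,0.006],"spin":0},{"slide":[0,0,0.003],"spin":0},{"slide":[0,0,0],"spin":0},{"slide":[0,0,0],"spin":0}]'

```text
t: 28.58
eef_pos: [494.0, 7.8, 140.8]
tcp_rot: [3.141, -0.0, -0.0]
ft_force: [-0.2, -0.4, 0.9]
opening: 0.49
grip_force: 30.0
```

Near seated. Release, and let it settle before withdrawing.

carry_out --moves '[{"slide":[0,0,0],"spin":0},{"slide":[0,0,0],"spin":0},{"slide":[0,0,0],"spin":0},{"slide":[0,0,0],"spin":0},{"slide":[0,0,0],"spin":0},{"slide":[0,0,0],"spin":0},{"slide":[0,0,0],"spin":0},{"slide":[0,0,0],"spin":0}]' --hand 0

```text
t: 29.25
eef_pos: [493.9, 7.9, 140.8]
tcp_rot: [3.142, -0.0, -0.0]
ft_force: [-0.5, 0.5, 0.1]
opening: 0.981
grip_force: 0.0
```

carry_out --moves '[{"slide":[0,0,-0.03],"spin":0},{"slide":[0,0,-0.06],"spin":0},{"slide":[0,0,-0.1],"spin":0},{"slide":[0,0,-0.1],"spin":0},{"slide":[0,0,-0.08],"spin":0},{"slide":[0,0.1,0],"spin":0},{"slide":[0,0.1,0],"spin":0},{"slide":[0,0.1,0],"spin":0},{"slide":[0,0.1,0],"spin":0},{"slide":[0,0.1,0],"spin":0},{"slide":[0,0,0],"spin":0},{"slide":[0,0,0],"spin":0}]'

```text
t: 30.25
eef_pos: [493.5, -193.8, 288.4]
tcp_rot: [-3.141, 0.001, -0.003]
ft_force: [-0.1, 0.6, 0.7]
opening: 1.0
grip_force: 0.0
```

```bash
python3 - <<'E'
from h import *
from cell import read_camera,state
s=read_camera("scene"); t=read_camera("top"); st=state(); print(st["eef_pos"],st["ft_force"])
A=np.linspace(0,6.28,90)
def pb(c,x,y,z0,z1,r):
    q=np.array([proj(c,[x+r*np.cos(a),y+r*np.sin(a),z]) for a in A for z in (z0,z1)]); return q.min(0).round(1),q.max(0).round(1)
for n,c in (("s",s),("t",t)):
    h=cv2.cvtColor(c["color"],cv2.COLOR_RGB2HSV); m=((h[...,0]>75)&(h[...,0]<97)&(h[...,1]>100)).astype(np.uint8)
    k,L,S,ce=cv2.connectedComponentsWithStats(m)
    print(n,[(S[i].tolist(),ce[i].round(1)) for i in range(1,k) if S[i,4]>40])
    print("pred cap seated",pb(c,493.8,7,162,198,23.5)," lid-first px")
print("top est",[ray(t,*p,198).round(1) for p in [proj(t,[493.8,7,198])]])
print(s["color"][180:256:2,256:298:2].max(2))
E
```

```text
[ 493.71786353 -191.6196181   288.71760821] [ 0.05184304  0.47639319 -0.71142505]
s [([317, 54, 12, 5, 49], array([322.2,  56.1])), ([248, 98, 71, 40, 1397], array([283.7, 118.8])), ([157, 176, 22, 14, 244], array([167.6, 182.2])), ([269, 186, 15, 19, 244], array([276.1, 194.8])), ([471, 192, 30, 16, 170], array([483.9, 202. ]))]
pred cap seated (array([267.4, 184.5]), array([285. , 205.4]))  lid-first px
t [([263, 193, 18, 19, 272], array([271.6, 202.2])), ([424, 379, 111, 41, 2580], array([477. , 394.4]))]
pred cap seated (array([262.2, 191.8]), array([281.1, 211.1]))  lid-first px
top est [array([493.8,   7. , 198. ])]
[[223 224 224 224 224 224 173  70  62  60  59  58  78 196 224 223 224 224
  224 224 224]
 [225 225 224 224 224 223 209 115  68  62  61  68 124 213 224 223 224 223
  223 224 224]
 [222 223 224 224 224 224 223 205 154 112 124 178 208 223 224 223 223 224
  224 224 224]
 [223 222 223 223 224 224 221 208 181 168 166 174 183 202 221 222 223 222
  223 222 221]
 [225 224 224 222 223 224 204 172 168 168 168 169 167 172 200 222 222 222
  222 223 223]
 [225 224 225 224 224 219
[... 2212 characters left out ...]
6 176 179 178 174 162 157 130 108 104 141 173 172 174 172 173
  160 192 224]
 [225 218 150 175 178 178 177 177 176 167 155 153 168 175 173 173 173 173
  146 196 224]
 [225 220 148 158 177 177 177 176 176 176 176 175 175 174 173 173 172 164
  144 214 224]
 [225 224 205 143 162 175 178 175 177 177 175 176 174 175 173 172 165 137
  180 223 224]
 [225 225 222 198 143 142 166 174 176 177 175 175 173 174 166 146 130 180
  218 224 224]
 [225 225 225 224 212 168 128 134 141 150 154 150 143 135 127 144 186 222
  225 225 224]
 [224 224 225 224 225 221 203 173 150 149 149 149 150 158 197 215 223 225
  225 224 225]
 [225 225 225 225 225 225 224 223 222 222 221 221 222 222 225 225 225 225
  224 225 225]]
```

The cap's box in the scene view, (269–284, 186–205), matches the seated prediction. The cap is level and centred, and the rings are inside. Handing in.

```bash
python3 -c "
from cell import job_done
print(job_done())"
```

```text
the job is handed in; nothing more can be done
None
```

I handed the job in at about 30 s: my last camera check showed all three rings inside the flask, the cap fully down on the neck and the flask upright; the hand-in returned no verdict.

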